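# Charge the hopper of the component-forming machine

## Task

Charge the forming machine with the tray of capacitors: slide the hopper's cover fully open, take the tray off its sloping stand by its handle and tip all four capacitors into the hopper from close above its rim, without touching a capacitor with the gripper. Then set the empty tray back on its stand as it lay before (put it down, do not drop it), and last slide the hopper's cover fully shut. Leave the red bin, the bottle and the screwdriver where they are.

Things in the scene. Friction and masses are not known exactly. Their poses are not given: they have to be found in the camera images.
- machine: Fixed bench-top forming machine: upright steel hopper at the robot's side, blue body behind it. Origin on the bench under the hopper's centre; +x from hopper to blue body (roughly away from the robot), z up. The blue body covers x 106 to 336 mm, y +-115 mm, 144 mm high. It may stand to the left or the right of the robot, turned a little.
- hopper_rim (a point): Centre of the hopper's mouth, level with the rim, 150 mm above the bench; axes as the machine's. Inside 200 mm (x +-100) by 180 mm (y +-90), walls 5 mm thick, floor about 105 mm below the rim, sloping gently down to +x.
- cover (a joint): Sliding aluminium cover of the hopper (208 x 188 mm, 5 mm thick, top 156 mm above the bench). 0 = fully shut, 0.17 = fully open, in m; it slides along the machine's +x, over the blue body, needs about 3 N and stays where it is left. It may start up to 30 mm open.
- cover_handle (a point): Middle of the grip on the cover, 182 mm above the bench: an upright black plate 14 mm thick (machine's x), 70 mm wide (y), its foot 156 and its top 200 mm above the bench. It moves with the cover; when shut it is at machine x = -60 mm, y = 0.
- stand: Fixed grey sloping stand on dark legs, to the other side than the machine. Origin on the bench under the middle of its bed, z up, +x level, pointing up-slope (roughly away from the robot). The bed rises 25 degrees towards +x.
- stand_bed (a point): Point on the bed's surface 78 mm straight above the stand's origin, where the origin of the seated tray lies. A stop 13 mm high closes the bed's low end (85.5 mm down-slope from here; the tray's back wall rests on it) and side lips 10 mm high, 89 mm apart inside, guide the tray.
- tray: Loose aluminium tray, 170 mm long, 80 wide (72 inside), about 0.3 kg; side and back walls 45 mm high, 4 thick, front end (mouth) fully open. Origin: middle of the floor's underside. Its frame is LEVEL when it lies on the stand (z up, x level towards the mouth, axes as the stand's), so its floor climbs 25 degrees towards +x in its frame; floor normal (-0.423, 0, 0.906).
- tray_grip (a point): Centre of the tray's handle, at (-48.8, 0, 81.0) mm in the tray's frame: a flat black bar across the tray, 14 mm thick along the tray's length, 80 mm wide, 28 mm tall along the floor's normal, on two legs. It leans with the tray: to take it squarely, the tool points against the floor's normal (25 degrees off vertical), fingers closing along the tray's length.
- tray_mouth (a point): Middle of the floor's upper edge at the tray's open mouth (no lip), at (75.3, 0, 39.5) mm in the tray's frame. The capacitors rest against the back wall and roll out over this edge once it is lower than the back.
- cap0: Loose dark capacitor can, a cylinder of 36 mm diameter and 66 mm length (axis y), about 70 g; origin at its centre. Starts in the tray lying across it, no. 1 of 4 counted from the tray's back wall. It rolls.
- cap1: Loose dark capacitor can, a cylinder of 36 mm diameter and 66 mm length (axis y), about 70 g; origin at its centre. Starts in the tray lying across it, no. 2 of 4 counted from the tray's back wall. It rolls.
- cap2: Loose dark capacitor can, a cylinder of 36 mm diameter and 66 mm length (axis y), about 70 g; origin at its centre. Starts in the tray lying across it, no. 3 of 4 counted from the tray's back wall. It rolls.
- cap3: Loose dark capacitor can, a cylinder of 36 mm diameter and 66 mm length (axis y), about 70 g; origin at its centre. Starts in the tray lying across it, no. 4 of 4 counted from the tray's back wall. It rolls.
- red_bin: Loose red open bin, 150 x 110 x 60 mm, bystander. Origin at the centre of its underside.
- bottle: Standing bottle, 54 mm diameter, 130 mm tall, bystander. Origin at the centre of its underside.
- screwdriver: Screwdriver lying on the bench, 180 mm long along its x, bystander.
Not all that is in view belongs to the job. What is shaped like the cap3 but purple is not meant. Of the things that look like the tray, the larger one is meant.

How it is judged:
On the way, in this order (a step that is already met when the one before it is completed fails the run):
1. the hopper's cover is slid open (value of joint cover above 0.15 m), for 0.2 s.
2. all four capacitors are in the hopper (x of cap0 in the frame of machine between -0.1 and 0.1 m and y of cap0 in the frame of machine between -0.09 and 0.09 m and z of cap0 in the frame of machine between 0.03 and 0.148 m and x of cap1 in the frame of machine between -0.1 and 0.1 m and y of cap1 in the frame of machine between -0.09 and 0.09 m and z of cap1 in the frame of machine between 0.03 and 0.148 m and x of cap2 in the frame of machine between -0.1 and 0.1 m and y of cap2 in the frame of machine between -0.09 and 0.09 m and z of cap2 in the frame of machine between 0.03 and 0.148 m and x of cap3 in the frame of machine between -0.1 and 0.1 m and y of cap3 in the frame of machine between -0.09 and 0.09 m and z of cap3 in the frame of machine between 0.03 and 0.148 m), for 0.3 s.
3. the empty tray lies on its stand again, let go (x of tray in the frame of stand between -0.015 and 0.015 m and y of tray in the frame of stand between -0.01 and 0.01 m and z of tray in the frame of stand between 0.07 and 0.086 m and angle between tray's own z axis and vertical below 0.09 rad and angle between the x axis of tray and the x axis of stand, either way round below 0.12 rad and contact force between the fingers and tray below 0.1 N), for 0.3 s.
At the end, for the whole second after the job is handed in: All four capacitors lie at rest inside the hopper, below its rim; the empty tray lies at rest on its stand as before (within 15 mm along, 10 mm across, 8 mm in height, 0.09 rad of lean, 0.12 rad of turn); the cover is shut to within 10 mm (all of step 2 and x of tray in the frame of stand between -0.015 and 0.015 m and y of tray in the frame of stand between -0.01 and 0.01 m and z of tray in the frame of stand between 0.07 and 0.086 m and angle between tray's own z axis and vertical below 0.09 rad and angle between the x axis of tray and the x axis of stand, either way round below 0.12 rad and value of joint cover below 0.01 m and linear speed of tray below 0.03 m/s and linear speed of each of cap0, cap1, cap2, cap3 below 0.05 m/s); the robot touches nothing.
It fails at once if the gripper touches a capacitor (contact force between the fingers and cap0 above 0.5 N or contact force between the fingers and cap1 above 0.5 N or contact force between the fingers and cap2 above 0.5 N or contact force between the fingers and cap3 above 0.5 N).
It fails at once if a capacitor is poured from a height (falls faster than 2.2 m/s) (linear speed of any of cap0, cap1, cap2, cap3 above 2.2 m/s).
It fails at once if the tray is dropped (it moves faster than 0.5 m/s out of the gripper) (linear speed of tray above 0.5 m/s and contact force between the fingers and tray below 0.1 N).
It fails at once if a bystander is moved by more than 30 mm (distance of any of red_bin, bottle, screwdriver from where it was at the start of the episode above 0.03 m).
It also fails if it takes over 70 s, if anything falls off the work surface, if the arm or the gripper's body presses on something with over 40 N, if the wrist force passes 120 N, or if a joint passes its speed limit or range.

## Robot

A 6-joint arm with a two-finger parallel gripper is mounted at the origin on the work surface. World frame = base frame: x ahead of the robot, y to its left, z up, the work surface at z = 0. Lengths are in m, angles in rad, forces in N, time in s.
With the tool pointing down it reaches from about 0.35 to 0.975 m from the base axis. Payload 7.1 kg.
Tool frame: the origin (TCP) lies between the finger pads, 19 mm behind the fingertips; this is the grasp point; z points along the fingers, x is the direction in which the jaws open and shut, and the axes are right-handed (so a half turn about z gives the same grasp; the last joint's range is limited). The gripper opens to 88 mm and grips with 3 to 60 N. Pads are 20 mm wide; open, the fingers measure 115 mm over their backs; the gripper's body (75 mm by 178 mm) begins 61 mm behind the grasp point.
Start: joints at [1.209, 0.423, 1.63, -0, 1.089, -0.019], TCP at [0.21, 0.589, 0.241] pointing down, gripper open.
Joint ranges: [-3, 3], [-0.9, 2.11], [0.09, 2.58], [-1.31, 4.45], [0.11, 2.69], [-2.54, 2.54]. Speed limits (rad/s): [2.39, 2.39, 3.01, 3.14, 3.14, 3.14].

## Interface

Orientations are given as a unit quaternion [w, x, y, z].
In Python, from station import move_pose, movel, movej, command_gripper, wait, inverse_kinematics, read_camera, camera_info, MotionError, job_done, get_time, get_joint_pos, get_qvel, get_effort, get_tcp_pos, get_ee_rot, get_ft_force, get_ft_torque, get_grip_width gives the robot as it stands. Calls block until the motion is done:
- move_pose(position, orientation): joint-space move of the TCP to a pose.
- movel(position, frame=None, v=0.15, until_force=None): straight line of the TCP; frame=None keeps the orientation; v is the mean speed in m/s. With until_force (N) it stops when the force on the tool has changed by that much, and returns True; else False.
- movej(angles): joint-space move.
- command_gripper(opening): opening from 0.0 (shut) to 1.0 (fully open); the grip force is fixed at half the most; returns when the fingers have stopped.
- wait(seconds).
- inverse_kinematics(position, orientation): joint angles nearest the present ones, or None.
- read_camera(name): name is "scene" or "top" or "wrist"; returns the picture (480x640x3 uint8, red, green, blue); there is no depth.
- camera_info(name): a dict with "intrinsics" (3x3 intrinsics, pixels), "dist" ([k1, k2, p1, p2, k3] as OpenCV has them; the pictures are not rectified), "T" (4x4, takes a point from camera to world coordinates); the wrist camera has in their place "tool_from_camera" (4x4, takes a point from camera to tool coordinates, whose origin is the TCP and whose axes are the tool frame's). Camera axes: x right, y up, looking along -z (the intrinsics and any distortion apply to the point x, -y, -z); pixel columns grow to the right and rows downward; lengths in m; the calibration is good to about 2 mm. A picture is of the moment at which its call begins: read the wrist's pose just before it. camera_info takes no time and is no camera call.
A pose or a line that the arm cannot do raises MotionError and nothing moves.
- job_done(): hands the job in, once; it reports no verdict.
Readings, each from a call of its own:
- get_time(): time.
- get_joint_pos(): joint angles.
- get_qvel(): joint speeds.
- get_effort(): joint torques, N m.
- get_tcp_pos(): TCP position.
- get_ee_rot(): TCP orientation.
- get_ft_force(): force on the tool from outside, world axes, zero at the start.
- get_ft_torque(): the same for the moment, N m.
- get_grip_width(): opening from 0.0 (shut) to 1.0 (fully open).
Only numpy, scipy, OpenCV 4.12 (cv2) and the standard library are available. Lean on these libraries where they do the work, as an engineer would, in place of code of your own. Each camera call takes 0.05 s, during which the arm holds its last target.

## Working session

There is one attempt and no reset: what is moved stays moved. The work goes in short steps, each a Python script; the robot and the scene stay as the last script left them, time stands still between calls to the robot, and variables do not carry over. Pictures are saved under pics/ and viewed, and the job is handed in when it is done.

```bash
ls; mkdir -p pics; python3 - <<'E'
from station import *
import cv2
for n in ["scene","top","wrist"]:
    im=read_camera(n); cv2.imwrite(f"pics/{n}0.png",im[:,:,::-1])
    print(n,camera_info(n))
print(get_time(),get_tcp_pos(),get_ee_rot())
E
```

```text
pics
scene {'intrinsics': array([[436.00646642,   0.        , 319.875499  ],
       [  0.        , 436.00646642, 231.75663759],
       [  0.        ,   0.        ,   1.        ]]), 'dist': array([-0.06550641,  0.        ,  0.        ,  0.        ,  0.        ]), 'T': array([[-0.10426259, -0.85420946,  0.50936776,  1.26918319],
       [ 0.99454569, -0.08807677,  0.05586907,  0.07506376],
       [-0.00286042,  0.51241457,  0.85873345,  1.2832708 ],
       [ 0.        ,  0.        ,  0.        ,  1.        ]])}
top {'intrinsics': array([[535.07393702,   0.        , 316.93692752],
       [  0.        , 535.07393702, 243.55361375],
       [  0.        ,   0.        ,   1.        ]]), 'dist': array([-0.09446597,  0.        ,  0.        ,  0.        ,  0.        ]), 'T': array([[-0.00850415,  0.98661414, -0.16285029,  0.38246471],
       [-0.99995637, -0.00776127,  0.0051974 ,  0.0103681 ],
       [ 0.00386391,  0.16288738,  0.9866371 ,  1.39352285],
       [ 0.        ,  0.        ,  0.        ,  1.        ]])}
wrist {'intrinsics': array([[419.28525532,   0.        , 321.0057515 ],
       [  0.        , 419.28525532, 242.18600685],
       [  0.        ,   0.        ,   1.        ]]), 'dist': array([-0.08399737,  0.        ,  0.        ,  0.        ,  0.        ]), 'tool_from_camera': array([[ 9.99999669e-01,  7.09139223e-04,  3.99875376e-04,
         5.52175459e-04],
       [ 7.88687931e-04, -9.65647763e-01, -2.59853374e-01,
        -7.00561268e-02],
       [ 2.01866543e-04,  2.59853603e-01, -9.65648002e-01,
        -1.42648705e-01],
       [ 0.00000000e+00,  0.00000000e+00,  0.00000000e+00,
         1.00000000e+00]])}
0.15 [0.20992233 0.58827513 0.24078601] [ 3.26152272e-04  8.17349441e-01  5.76141963e-01 -4.72772342e-04]
```

View pics/scene0.png

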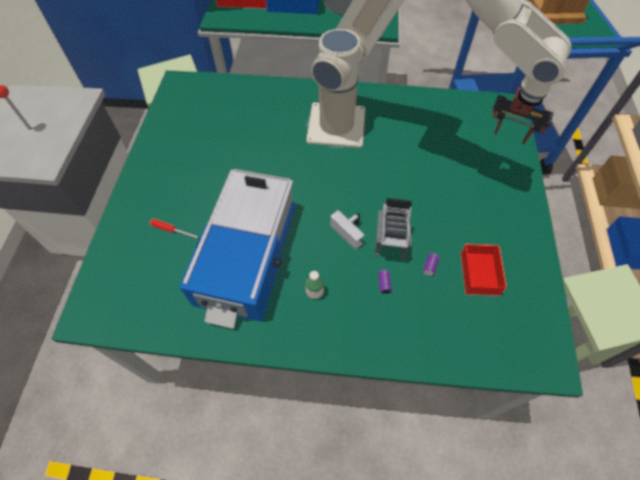

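View pics/top0.png

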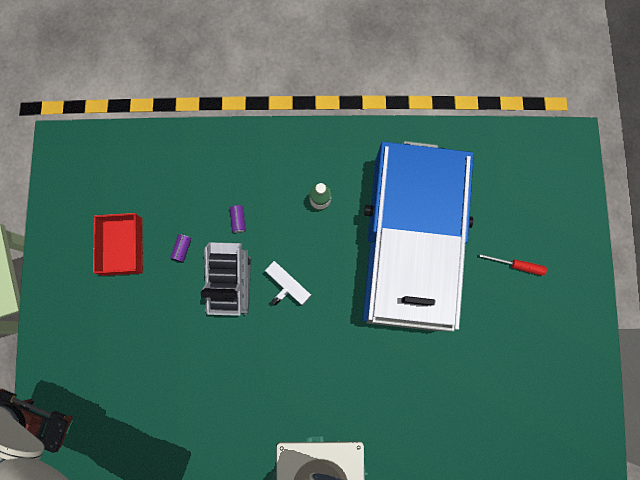

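View pics/wrist0.png

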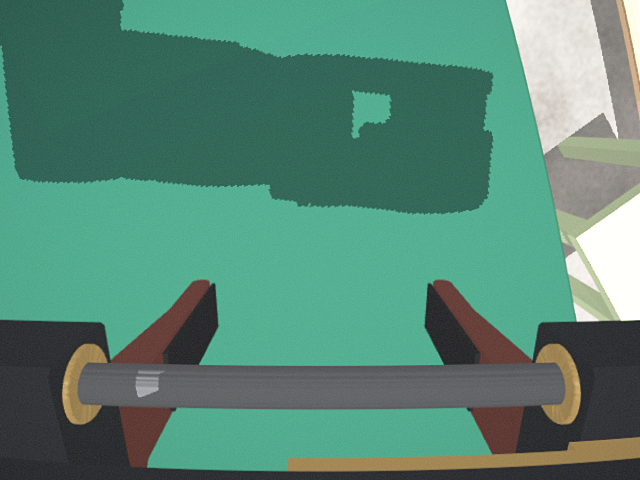

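The top view shows the machine at right (hopper near (418,275), cover handle at (416,300), blue body above it). The tray is on its stand at (226,280), the decoy tray at (287,283), the bin at (118,244), the bottle at (320,195) and the screwdriver at (515,264). The purple cans at (181,248) and (237,219) are not part of the job. I'll zoom in next.

```bash
cat > h.py <<'E'
import numpy as np, cv2
from scipy.spatial.transform import Rotation as R
from station import *
def camT(n):
    i=camera_info(n)
    if 'T' in i: return i,i['T']
    q=np.array(get_ee_rot()); T=np.eye(4); T[:3,:3]=R.from_quat(q,scalar_first=True).as_matrix(); T[:3,3]=get_tcp_pos()
    return i,T@i['tool_from_camera']
def rays(px,i,T):
    u=cv2.undistortPoints(np.array(px,float).reshape(-1,1,2),i['intrinsics'],i['dist']).reshape(-1,2)
    d=np.c_[u[:,0],-u[:,1],-np.ones(len(u))]@T[:3,:3].T
    return T[:3,3],d
def onz(px,z,i,T):
    o,d=rays(px,i,T); return o+d*((z-o[2])/d[:,2])[:,None]
def proj(P,i,T):
    p=(np.array(P,float).reshape(-1,3)-T[:3,3])@T[:3,:3]; p=p*[1,-1,-1]
    return cv2.projectPoints(p,np.zeros(3),np.zeros(3),i['intrinsics'],i['dist'])[0].reshape(-1,2)
def pic(im,name): cv2.imwrite(f"pics/{name}.png",im[:,:,::-1])
E
python3 - <<'E'
from h import *
im=cv2.imread('pics/top0.png')
cv2.imwrite('pics/zm.png',cv2.resize(im[130:340,350:490],None,fx=2.8,fy=2.8,interpolation=cv2.INTER_CUBIC))
cv2.imwrite('pics/zs.png',cv2.resize(im[230:330,190:320],None,fx=6,fy=6,interpolation=cv2.INTER_CUBIC))
i,T=camT('top')
hsv=cv2.cvtColor(im,cv2.COLOR_BGR2HSV)
m=((hsv[:,:,0]>100)&(hsv[:,:,0]<125)&(hsv[:,:,1]>150)&(hsv[:,:,2]>150)).astype(np.uint8)
m[:,:350]=0
print(cv2.minAreaRect(cv2.findNonZero(m)))
c=max(cv2.findContours(m,0,2)[0],key=cv2.contourArea)
ap=cv2.approxPolyDP(c,3,True).reshape(-1,2); print(ap.tolist()); print(onz(ap,.144,i,T).round(4).tolist())
# dark handle
d=(hsv[:,:,2]<70).astype(np.uint8); d[:285]=0;d[315:]=0;d[:,:385]=0;d[:,450:]=0
r=cv2.minAreaRect(cv2.findNonZero(d)); print(r, onz([r[0]],.19,i,T))
w=(hsv[:,:,1]<40)&(hsv[:,:,2]>120); w=w.astype(np.uint8); w[:,:355]=0;w[:,485:]=0;w[:140]=0;w[340:]=0
c=max(cv2.findContours(w,0,2)[0],key=cv2.contourArea)
ap=cv2.approxPolyDP(c,3,True).reshape(-1,2); print(ap.tolist()); print(onz(ap,.15,i,T).round(4).tolist())
E
```

```text
((424.40521240234375, 191.27230834960938), (95.43785858154297, 89.88361358642578), 6.20344877243042)
[[382, 142], [374, 231], [383, 147], [388, 145], [382, 227], [460, 236], [464, 158], [471, 156], [467, 241], [473, 153]]
[[0.8403, -0.1582, 0.144], [0.6179, -0.1323, 0.144], [0.8274, -0.1603, 0.144], [0.8325, -0.1727, 0.144], [0.6275, -0.1516, 0.144], [0.6043, -0.3385, 0.144], [0.799, -0.3596, 0.144], [0.8042, -0.3774, 0.144], [0.5921, -0.3548, 0.144], [0.812, -0.3829, 0.144]]
((417.40850830078125, 300.82318115234375), (32.79816818237305, 7.28848123550415), 6.34019136428833) [[ 0.44864347 -0.22107919  0.19      ]]
[[386, 146], [369, 319], [457, 329], [470, 157], [467, 156], [461, 237], [386, 228], [381, 235]]
[[0.8278, -0.1669, 0.15], [0.4102, -0.1149, 0.15], [0.3844, -0.3191, 0.15], [0.7996, -0.3729, 0.15], [0.8022, -0.3656, 0.15], [0.6008, -0.3391, 0.15], [0.6238, -0.1603, 0.15], [0.607, -0.1479, 0.15]]
```

View pics/zm.png

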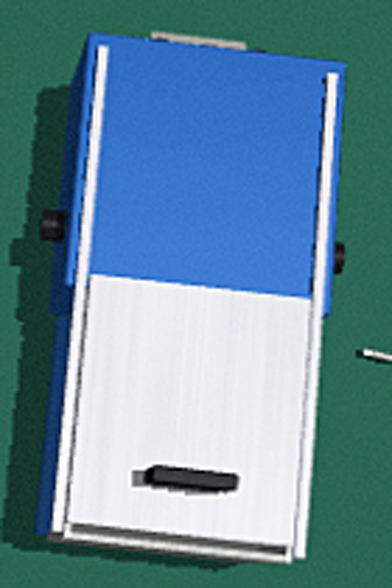

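View pics/zs.png

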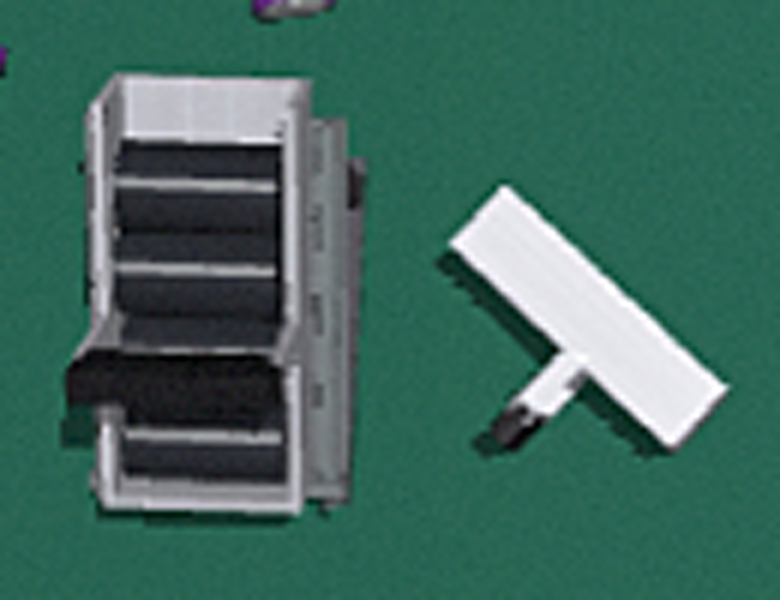

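The cover is slightly open, by about 15 mm, and the machine's yaw is about -7°. Next I'll take wrist close-ups over the tray and then the machine.

```bash
cat >> h.py <<'E'
def quat(zax,xax):
    z=np.array(zax,float); z/=np.linalg.norm(z); x=np.array(xax,float); x-=z*(x@z); x/=np.linalg.norm(x)
    return R.from_matrix(np.c_[x,np.cross(z,x),z]).as_quat(scalar_first=True)
def look(n,name):
    i,T=camT(n); im=read_camera(n); pic(im,name); np.savez(f'pics/{name}.npz',T=T,tcp=get_tcp_pos(),q=get_ee_rot()); return im
E
python3 - <<'E'
from h import *
i,T=camT('top')
s=onz([(226,280)],.1,i,T)[0]; print(s)
q=quat([0,0,-1],[1,0,0])
for p in ([s[0]-.0,s[1]-.07,.42],[.49,-.30,.45]):
    for qq in (q,quat([0,0,-1],[-1,0,0])): print(inverse_kinematics(p,qq))
move_pose([.3,.45,.42],get_ee_rot())
move_pose([s[0],s[1]-.07,.40],q); look('wrist','wt1'); print(get_joint_pos(),get_time())
move_pose([.49,-.30,.42],quat([0,0,-1],[.9925,-.122,0])); look('wrist','wm1'); look('top','top1'); print(get_joint_pos(),get_time())
E
```

```text
[0.50798187 0.22519938 0.1       ]
[ 2.74109040e-01  1.19203777e-01  1.62620184e+00 -4.44089210e-16
  1.39618704e+00  2.74109040e-01]
None
[-5.70088069e-01  1.78021486e-01  1.49305861e+00 -4.44089210e-16
  1.47051256e+00 -5.70088069e-01]
None
[2.76071393e-01 1.32017314e-01 1.65495952e+00 2.60905197e-04
 1.35470603e+00 2.73823878e-01] 2.5167
[-5.68246172e-01  1.93129116e-01  1.53835191e+00  1.88328628e-04
  1.41015490e+00 -4.47588298e-01] 4.2833
```

```bash
ls -t pics
```

```text
top1.npz
top1.png
wm1.npz
wm1.png
wt1.npz
wt1.png
zs.png
zm.png
wrist0.png
top0.png
scene0.png
```

View pics/wt1.png

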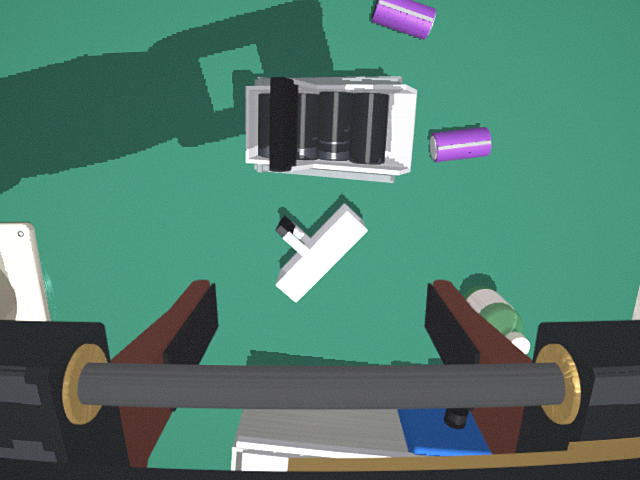

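View pics/wm1.png

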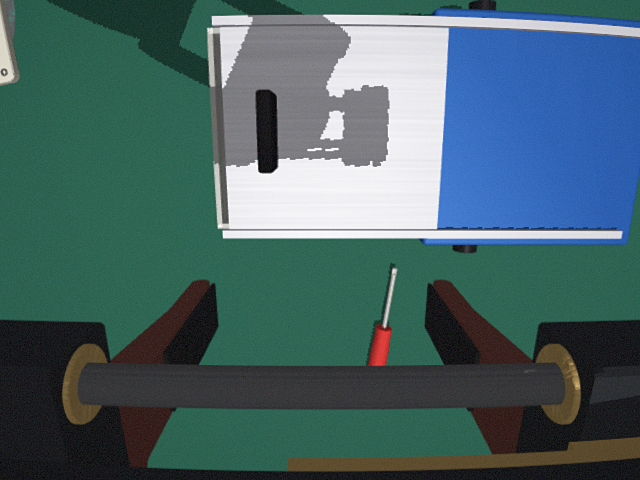

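wm1 shows the cover spanning columns 222 to 448, its handle at (266,131), and the blue body to the right. wt1 shows the tray at rows 78–180 and columns 246–415, with the bar at (283,124).

```bash
python3 - <<'E'
from h import *
i=camera_info('wrist')
T=np.load('pics/wm1.npz')['T']
im=cv2.imread('pics/wm1.png'); hsv=cv2.cvtColor(im,cv2.COLOR_BGR2HSV)
d=(hsv[:,:,2]<60).astype(np.uint8); d[:80]=0;d[185:]=0;d[:,:245]=0;d[:,290:]=0
c=max(cv2.findContours(d,0,2)[0],key=cv2.contourArea); ap=cv2.approxPolyDP(c,2,True).reshape(-1,2);print(ap.tolist()); print('handle z.2',onz(ap,.2,i,T).round(4).tolist())
print('handle foot z.156',onz(ap,.156,i,T).round(4).tolist())
b=((hsv[:,:,0]>100)&(hsv[:,:,0]<125)&(hsv[:,:,1]>150)).astype(np.uint8); b[:, :400]=0; b[300:]=0
c=max(cv2.findContours(b,0,2)[0],key=cv2.contourArea); ap=cv2.approxPolyDP(c,3,True).reshape(-1,2);print(ap.tolist()); print('z.144',onz(ap,.144,i,T).round(4).tolist())
pts=[(222,28),(228,226),(448,28),(438,228)]; print('cover',onz(pts,.156,i,T).round(4).tolist())
pts=[(208,28),(218,228)]; print('rim',onz(pts,.15,i,T).round(4).tolist())
g=cv2.imread('pics/wt1.png'); cv2.imwrite('pics/wt1z.png',cv2.resize(g[60:200,225:435],None,fx=3.8,fy=3.8,interpolation=cv2.INTER_CUBIC))
g=im; cv2.imwrite('pics/wm1z.png',cv2.resize(g[0:250,190:470],None,fx=2.4,fy=2.4,interpolation=cv2.INTER_CUBIC))
E
```

```text
[[258, 90], [256, 119], [259, 171], [270, 172], [276, 167], [277, 159], [276, 97], [269, 90]]
handle z.2 [[0.4522, -0.1899, 0.2], [0.447, -0.2128, 0.2], [0.4428, -0.256, 0.2], [0.4521, -0.258, 0.2], [0.4579, -0.2545, 0.2], [0.4597, -0.2479, 0.2], [0.4662, -0.1973, 0.2], [0.4613, -0.1911, 0.2]]
handle foot z.156 [[0.4464, -0.1852, 0.156], [0.4406, -0.2109, 0.156], [0.4359, -0.2593, 0.156], [0.4463, -0.2616, 0.156], [0.4528, -0.2576, 0.156], [0.4548, -0.2502, 0.156], [0.4621, -0.1936, 0.156], [0.4566, -0.1865, 0.156]]
[[450, 28], [438, 228], [616, 228], [623, 234], [621, 239], [419, 239], [424, 244], [626, 243], [639, 172], [639, 39]]
z.144 [[0.6312, -0.1491, 0.144], [0.6078, -0.34, 0.144], [0.8024, -0.3632, 0.144], [0.8111, -0.371, 0.144], [0.8092, -0.3763, 0.144], [0.5875, -0.3493, 0.144], [0.5923, -0.3554, 0.144], [0.8155, -0.3816, 0.144], [0.8258, -0.3053, 0.144], [0.8222, -0.1728, 0.144]]
cover [[0.422, -0.1269, 0.156], [0.3965, -0.3093, 0.156], [0.6256, -0.1512, 0.156], [0.6047, -0.3368, 0.156]]
rim [[0.408, -0.1236, 0.15], [0.3844, -0.3113, 0.15]]
```

View pics/wt1z.png

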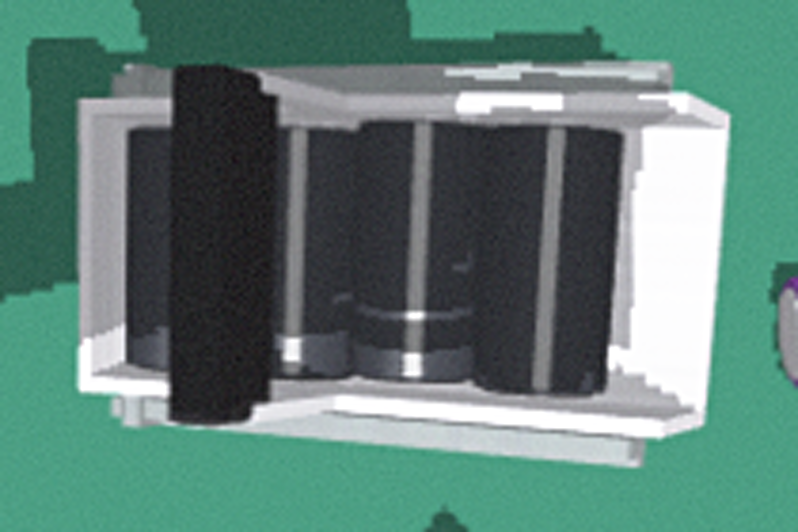

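View pics/wm1z.png

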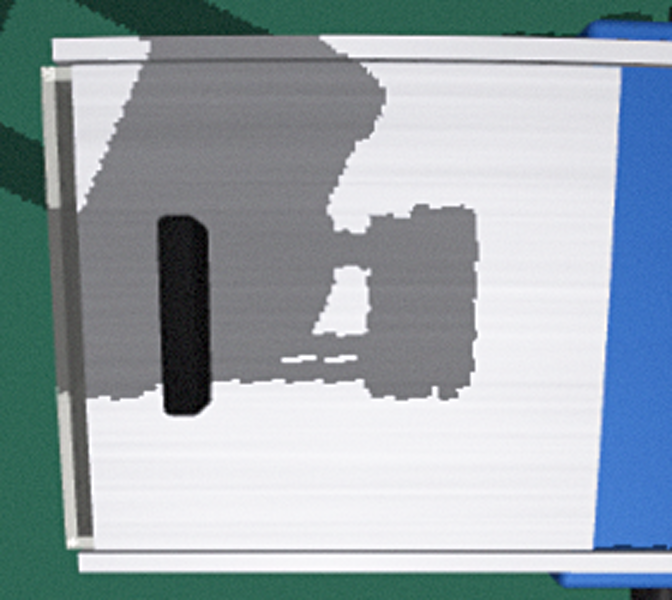

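```bash
python3 - <<'E'
from h import *
yaw=-7.05*np.pi/180; X=np.array([np.cos(yaw),np.sin(yaw),0]); q=quat([0,0,-1],X)
h=np.array([.4537,-.2233,0])
move_pose(h+[0,0,.27],q)
movel(h+[0,0,.185],v=.12)
command_gripper(0.0); print(get_grip_width(),get_ft_force(),get_tcp_pos())
p=np.array(get_tcp_pos()); 
print(movel(p+X*.13,v=.12,until_force=25),get_tcp_pos(),get_ft_force())
print(movel(p+X*.20,v=.04,until_force=15),get_tcp_pos(),get_ft_force())
print(get_time()); look('top','top2')
E
```

```text
0.15643904279269863 [-2.24857353 -0.38472173  0.3864708 ] [ 0.45330139 -0.22323298  0.18491651]
False [ 0.58258723 -0.23904312  0.18492895] [ 2.20549116  0.95735215 -0.74178966]
True [ 0.60777063 -0.24206543  0.18491663] [-2.39005984  1.51619812  5.12168604]
9.0833
```

View pics/top2.png

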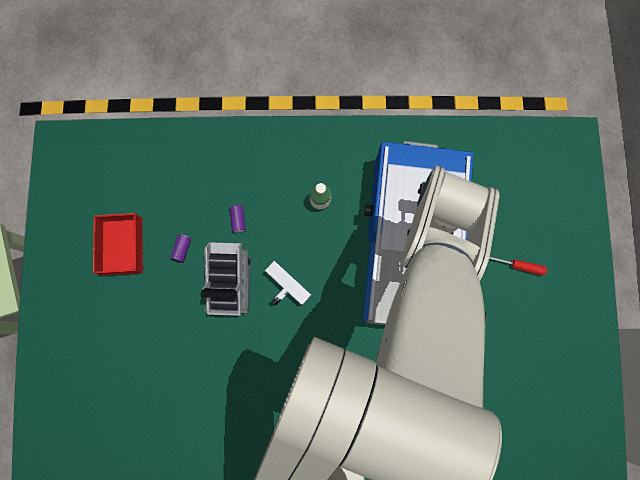

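```bash
python3 - <<'E'
from h import *
i=camera_info('wrist'); T=np.load('pics/wt1.npz')['T']
z=lambda l:[(225+a/3.8,60+b/3.8) for a,b in l]
for n,l,zz in [('back top',[(80,98),(79,392)],.083),('mouth floor',[(729,116),(705,426)],.114),('mouth top',[(688,94),(663,438)],.155),('stand lowend',[(113,68),(113,400)],.078-.036+.009),('standup',[(672,63),(640,465)],.121)]:
    P=onz(z(l),zz,i,T); d=P[0]-P[1]; print(n,P.round(4).tolist(),'mid',P.mean(0).round(4),np.linalg.norm(d).round(4),np.degrees(np.arctan2(-d[0],d[1])))
g=cv2.imread('pics/wt1.png'); hsv=cv2.cvtColor(g,cv2.COLOR_BGR2HSV)
yaw=np.radians(-4);
for yaw in (0,-3,-5):
  yaw=np.radians(yaw);X=np.array([np.cos(yaw),np.sin(yaw),0])
it,Tt=camT('top')
zt=lambda l:[(190+a/6,230+b/6) for a,b in l]
for n,l,zz in [('back top',[(103,508),(300,510)],.083),('mouth floor',[(118,75),(310,80)],.114)]:
    P=onz(zt(l),zz,it,Tt); d=P[0]-P[1]; print('top',n,P.round(4).tolist(),'mid',P.mean(0).round(4),np.linalg.norm(d).round(4),np.degrees(np.arctan2(-d[0],d[1])))
command_gripper(1.0); p=np.array(get_tcp_pos()); movel(p+[0,0,.09],v=.2)
E
```

```text
back top [[0.43, 0.2728, 0.083], [0.4267, 0.1924, 0.083]] mid [0.4284 0.2326 0.083 ] 0.0805 -2.310210121116223
mouth floor [[0.6021, 0.2657, 0.114], [0.5997, 0.186, 0.114]] mid [0.6009 0.2258 0.114 ] 0.0798 -1.789698476625039
mouth top [[0.5834, 0.2668, 0.155], [0.5808, 0.1869, 0.155]] mid [0.5821 0.2269 0.155 ] 0.0799 -1.8312518526891568
stand lowend [[0.4345, 0.2844, 0.051], [0.4314, 0.1875, 0.051]] mid [0.4329 0.2359 0.051 ] 0.097 -1.8431403280158056
standup [[0.5856, 0.2778, 0.121], [0.5814, 0.1763, 0.121]] mid [0.5835 0.227  0.121 ] 0.1016 -2.3885397347604225
top back top [[0.425, 0.2729, 0.083], [0.4238, 0.1924, 0.083]] mid [0.4244 0.2326 0.083 ] 0.0805 -0.8021330571991612
top mouth floor [[0.5983, 0.2645, 0.114], [0.5956, 0.1863, 0.114]] mid [0.597  0.2254 0.114 ] 0.0782 -1.9564449941986652
```

```bash
cat >> h.py <<'E'
MY=np.radians(-7.05); MO=np.array([.4986,-.2286,0]); MX=np.array([np.cos(MY),np.sin(MY),0]); MYv=np.array([-np.sin(MY),np.cos(MY),0]); Z=np.array([0,0,1.])
SO=np.array([.523,.2288,0]); SY=np.radians(-2.2); SX=np.array([np.cos(SY),np.sin(SY),0]); SYv=np.array([-np.sin(SY),np.cos(SY),0])
def tq(head,p):  # head yaw rad, pitch deg
    H=np.array([np.cos(head),np.sin(head),0]); p=np.radians(p)
    f=H*np.cos(p)+Z*np.sin(p); z=H*np.sin(p)-Z*np.cos(p); return quat(z,f),f,-z
def pour(M,head,p):
    q,f,n=tq(head,p); return M-.0949*f+.0901*n,q
GP=SO-.0488*SX+.159*Z
def mach(x,y,z): return MO+MX*x+MYv*y+Z*z
E
python3 - <<'E'
from h import *
print(look('wrist','wh1') is None, get_time())
print('grip',inverse_kinematics(GP,tq(SY,25)[0]))
for name,hd,M in [('lat',MY-np.pi/2,mach(-.017,.04,.168)),('fwd',MY,mach(-.04,0,.168))]:
    for p in (25,0,-20,-35,-45):
        P,q=pour(M,hd,p); j=inverse_kinematics(P,q); print(name,p,P.round(3),None if j is None else np.round(j,2))
for a in (0,-.25,-.5,-.75,-1):
    hd=SY+(MY-np.pi/2-SY)*(-a); P=GP+[0,0,.15]+(-a)*(pour(mach(-.017,.04,.25),MY-np.pi/2,25)[0]-GP-[0,0,.15]); j=inverse_kinematics(P,tq(hd,25)[0]); print(P.round(3),None if j is None else np.round(j,2))
E
```

```text
False 10.9833
grip [ 0.56212008  0.31799269  2.1387466  -0.66709009  0.39627313  1.18381134]
lat 25 [ 0.502 -0.064  0.21 ] [ 0.09  0.35  1.91 -0.5   1.04  2.07]
lat 0 [ 0.498 -0.093  0.258] [-0.21  0.23  1.87 -0.    1.04  1.49]
lat -20 [ 0.494 -0.129  0.285] [-0.46  0.26  1.81  0.35  1.22  1.08]
lat -35 [ 0.49  -0.161  0.296] [-0.63  0.34  1.75  0.53  1.4   0.88]
lat -45 [ 0.487 -0.183  0.299] [-0.72  0.42  1.7   0.63  1.54  0.78]
fwd 25 [ 0.336 -0.208  0.21 ] [-0.78  0.01  2.36  0.58  0.49 -1.14]
fwd 0 [ 0.365 -0.212  0.258] [-0.55  0.09  2.04 -0.    1.01 -0.43]
fwd -20 [ 0.401 -0.217  0.285] [-0.45  0.28  1.77 -0.11  1.42 -0.29]
fwd -35 [ 0.433 -0.22   0.296] [-0.4   0.45  1.58 -0.16  1.7  -0.25]
fwd -45 [ 0.456 -0.223  0.299] [-0.38  0.57  1.46 -0.19  1.88 -0.24]
[0.474 0.231 0.309] [ 0.56  0.06  2.01 -0.36  0.73  0.83]
[0.481 0.157 0.305] [ 0.49  0.07  2.01 -0.47  0.85  1.22]
[0.488 0.084 0.3  ] [ 0.38  0.11  1.98 -0.51  0.97  1.52]
[0.495 0.01  0.296] [ 0.25  0.17  1.92 -0.5   1.09  1.77]
[ 0.502 -0.064  0.292] [ 0.09  0.24  1.84 -0.46  1.2   1.98]
```

View pics/wh1.png

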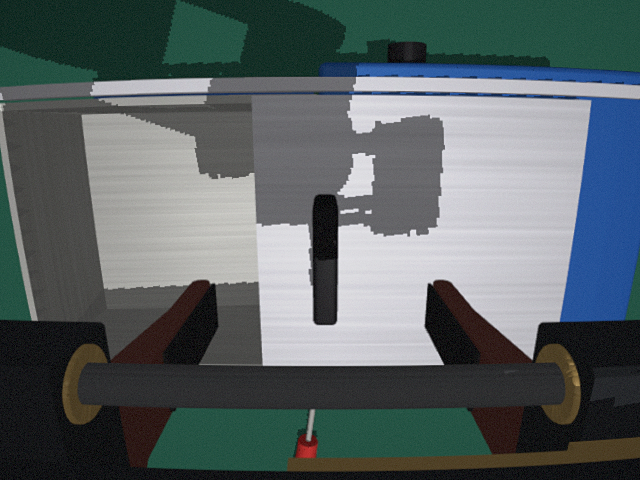

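The hopper is open. The cover's near edge now shows at column ~255 and the handle at (325,260). Going to the pre-grip pose above the tray bar.

```bash
python3 - <<'E'
from h import *
q,f,n=tq(SY,25)
move_pose(GP+n*.10+[0,0,.10],q)
movel(GP+n*.09,v=.2)
im=look('wrist','wg1'); i,T=camT('wrist'); print(get_time(),get_tcp_pos()-(GP+n*.09))
im=im.copy()
for a in (-1,1):
  for b in(-1,1):
    for c in (-14,14):
      u=proj(GP+f*a*.007+SYv*b*.04+n*c*.001,i,T)[0]; cv2.circle(im,tuple(int(v) for v in u),3,(255,0,0) if c>0 else (255,255,0),-1)
pic(im,'wg1a')
E
```

```text
13.575 [0.00088009 0.00029931 0.00109748]
```

View pics/wg1a.png

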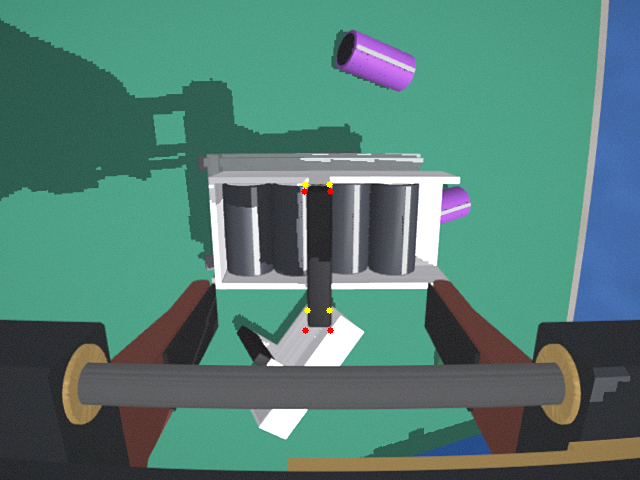

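```bash
python3 - <<'E'
from h import *
q,f,n=tq(SY,25)
movel(GP,v=.1); wait(.2); print('pre',get_tcp_pos()-GP, get_ft_force())
command_gripper(0.0); wait(.2)
g=np.array(get_tcp_pos()); gq=np.array(get_ee_rot()); np.savez('grip.npz',g=g,q=gq)
print(get_grip_width(),g-GP,get_ft_force(),get_time())
movel(g+[0,0,.03],v=.06); print(get_grip_width(),get_ft_force())
movel(g+[0,0,.14],v=.15); print(get_grip_width(),get_ft_force(),get_time())
look('wrist','wl1'); look('scene','sl1')
E
```

```text
pre [7.93488710e-05 1.76393040e-04 5.79198114e-04] [-0.77278475 -0.77928694  0.35599262]
0.15263591090033057 [-0.00026912 -0.00011528 -0.00018626] [-2.29350529  0.78650314 -1.28280724] 16.15
0.1555818938071382 [ 0.32133126  0.09936345 -6.43429052]
0.15666997533924515 [-0.22290745  0.11068352 -7.02374346] 17.6833
```

View pics/wl1.png

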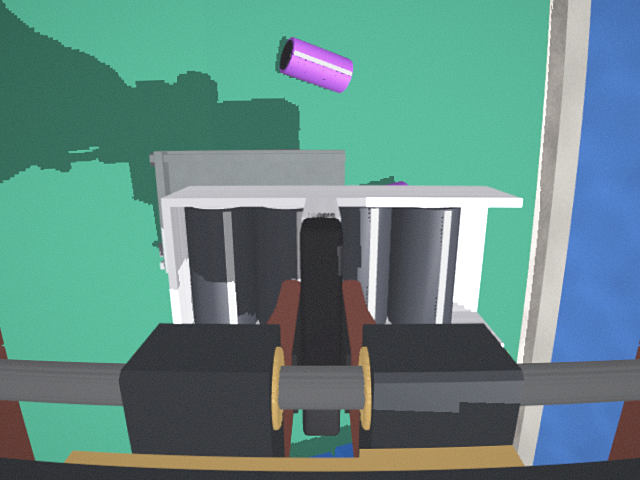

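The tray is held with four cans in it (weight about 6.5–7 N). Carrying it over, then pouring.

```bash
python3 - <<'E'
from h import *
hd=MY-np.pi/2; p0=np.array(get_tcp_pos())
P1,_=pour(mach(-.017,.04,.29),hd,25)
for a in (.25,.5,.75,1):
    P=p0+a*(P1-p0); movel(P,tq(SY+a*(hd-SY),25)[0],v=.12)
print(get_time(),get_grip_width(),get_ft_force())
look('wrist','wp0'); look('top','tp0')
for p,z in ((15,.235),(6,.185)):
    P,q=pour(mach(-.017,.04,z),hd,p); movel(P,q,v=.1)
print(get_time(),get_tcp_pos()-P)
look('wrist','wp1'); look('top','tp1'); look('scene','sp1')
E
python3 -c "
import cv2,numpy as np
a=cv2.imread('pics/tp1.png');b=cv2.imread('pics/sp1.png')
cv2.imwrite('pics/c1.png',np.hstack([cv2.resize(a[160:360,280:500],None,fx=1.8,fy=1.8),cv2.resize(b[130:330,170:390],None,fx=1.8,fy=1.8)]))"
```

```text
20.8583 0.16159042438274357 [ 0.48829995  0.82032248 -6.87859485]
21.9583 [ 3.02100112e-04 -6.25130279e-06  5.09842245e-04]
```

View pics/c1.png

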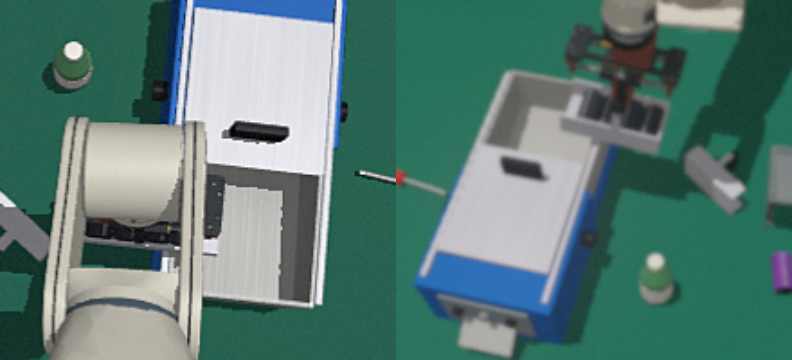

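View pics/wp1.png

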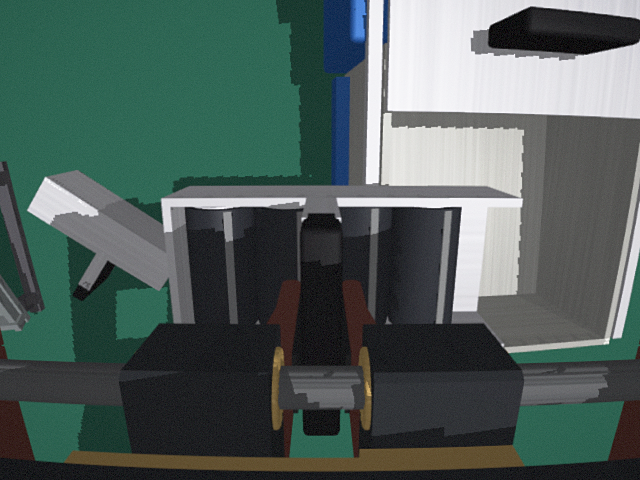

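The mouth is over the hopper's left part, and the cans rest against the back wall. Now tilting slowly.

```bash
python3 - <<'E'
from h import *
hd=MY-np.pi/2
for p,z,v in ((0,.176,.05),(-5,.172,.03),(-10,.170,.03),(-18,.168,.04),(-26,.167,.05),(-34,.167,.05)):
    P,q=pour(mach(-.017,.04,z),hd,p); movel(P,q,v=v); print(p,get_time(),np.round(get_ft_force(),2))
    if p in(-10,-18): look('wrist',f'wq{-p}')
wait(.5); print(get_ft_force()); look('wrist','wp2'); look('scene','sp2')
E
```

```text
0 22.4417 [ 0.24 -0.99 -7.43]
-5 22.8917 [-0.   -0.84 -7.41]
-10 23.3833 [ 0.28  0.54 -4.1 ]
-18 24.0167 [-0.67  0.41 -3.13]
-26 24.575 [ 0.94  0.03 -4.19]
-34 25.0917 [ 0.5  -0.07 -3.48]
[-0.06876223  0.00654287 -4.02917391]
```

View pics/wp2.png

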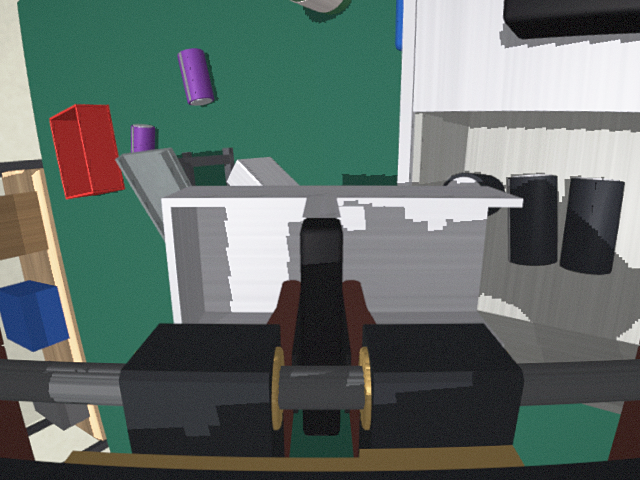

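```bash
python3 - <<'E'
from h import *
hd=MY-np.pi/2
P,q=pour(mach(-.017,.04,.167),hd,-34)
movel(P+[0,0,.10],v=.12)
P1,q1=pour(mach(-.017,.08,.30),hd,0); movel(P1,q1,v=.15)
P1,q1=pour(mach(-.017,.12,.30),hd,25); movel(P1,q1,v=.15)
print(get_time(),get_ft_force())
look('wrist','wp3'); a=look('top','tp3'); b=look('scene','sp3')
pic(np.hstack([cv2.resize(a[160:360,280:500],None,fx=1.8,fy=1.8),cv2.resize(b[130:330,170:390],None,fx=1.8,fy=1.8)]),'c3')
E
```

```text
28.25 [ 0.00792316 -1.71847959 -3.09695735]
```

View pics/wp3.png

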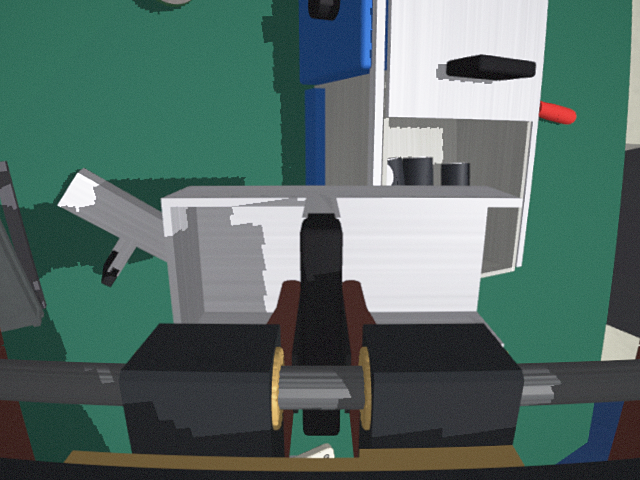

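View pics/c3.png

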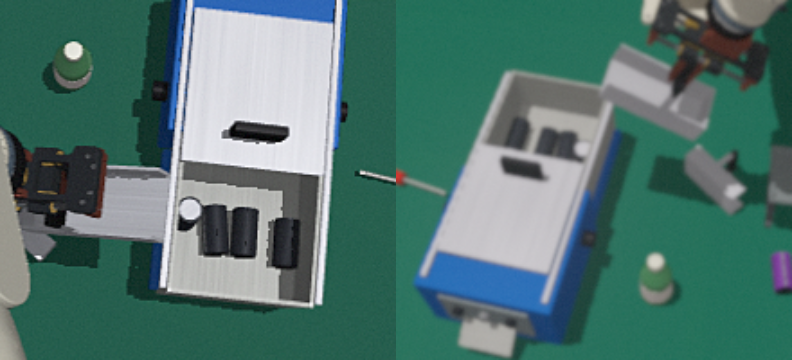

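All four cans are in the hopper: three lying and one standing upright near the left wall. The tray is empty and has not shifted in the grip, since its edges sit at the same pixels as in wl1. Returning it to the stand.

```bash
python3 - <<'E'
from h import *
hd=MY-np.pi/2; p0=np.array(get_tcp_pos()); d=np.load('grip.npz'); g=d['g']; P1=g+[0,0,.14]; gq=d['q']
for a in (.25,.5,.75): movel(p0+a*(P1-p0),tq(hd+a*(SY-hd),25)[0],v=.13)
movel(P1,gq,v=.12); print(get_tcp_pos()-P1,get_time())
movel(g+[0,0,.04],gq,v=.12); wait(.1)
im=look('wrist','wb1')
movel(g+[0,0,.012],gq,v=.06)
print(movel(g+[0,0,-.001],gq,v=.02,until_force=4),get_tcp_pos()-g,get_ft_force(),get_time())
look('wrist','wb2')
E
```

```text
[ 0.00040715 -0.00060145  0.00013646] 30.75
True [-1.42335705e-04 -8.47853948e-05 -1.17971086e-04] [-1.38337457 -0.82081776  3.4243232 ] 33.0917
```

View pics/wb2.png

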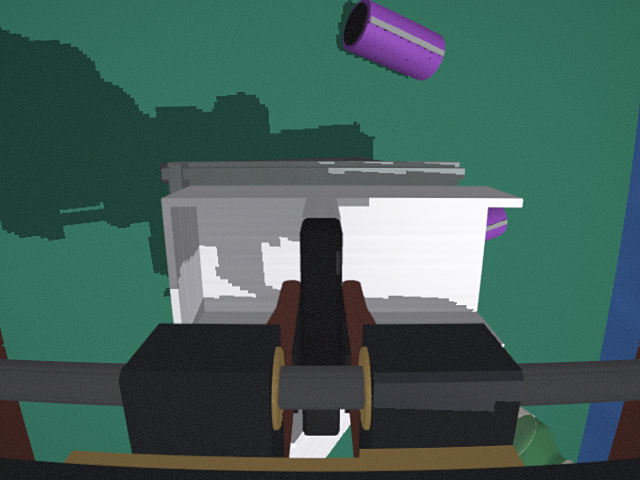

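The tray made contact at exactly its original height. Releasing, backing out along the tool axis and checking.

```bash
python3 - <<'E'
from h import *
q,f,n=tq(SY,25)
command_gripper(1.0); wait(.4)
movel(GP+n*.09,v=.12)
im=look('wrist','wr1'); print(get_time())
i,T=camT('wrist')
old=cv2.imread('pics/wg1.png')[:,:,::-1]
pic(np.hstack([old[130:350,180:480],im[130:350,180:480]]),'cmp')
E
```

```text
35.7083
```

View pics/cmp.png

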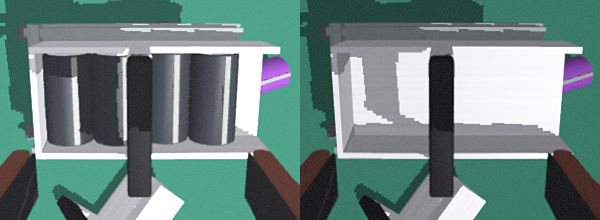

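The tray is back where it lay, matching the earlier view to within 1–2 px. Now closing the cover.

```bash
python3 - <<'E'
from h import *
q,f,n=tq(SY,25)
p=np.array(get_tcp_pos()); movel(p+[0,0,.12],v=.2)
qm=quat([0,0,-1],MX); h=np.array([.6078,-.2421,0])
move_pose(h+[0,0,.27],qm); movel(h+[0,0,.185],v=.12)
command_gripper(0.0); p=np.array(get_tcp_pos()); print(get_grip_width(),p,get_time())
print(movel(p-MX*.14,v=.12,until_force=25))
print(movel(p-MX*.20,v=.04,until_force=15)); e=np.array(get_tcp_pos()); print(e,(e-p)@MX,get_ft_force(),get_time())
command_gripper(1.0); movel(e+[0,0,.12],v=.15)
wait(.3); print(get_time())
P=np.array([.45,-.05,.40]); move_pose(P,qm)
print(get_time()); a=look('top','tf'); b=look('scene','sf'); pic(np.hstack([cv2.resize(a[130:340,190:490],None,fx=1.3,fy=1.3),cv2.resize(b[130:340,170:470],None,fx=1.3,fy=1.3)]),'cf')
E
```

```text
0.15997991086799346 [ 0.60777736 -0.24209215  0.18495872] 40.3
False
True
[ 0.438957   -0.22150419  0.18490818] -0.17007085876843794 [ 3.72724483 -1.17073594  1.25139188] 42.4833
44.9333
45.7417
```

View pics/cf.png

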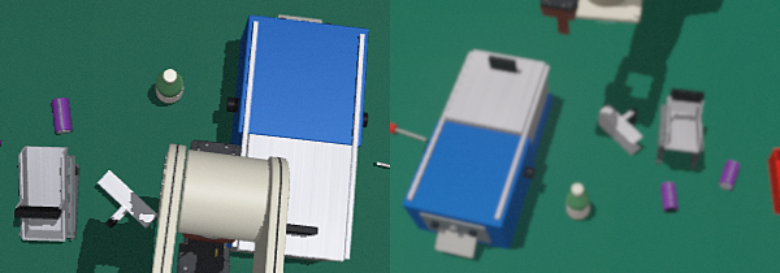

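The cover travelled 170.1 mm between its two stops, so it is shut. The tray is on its stand, the bystanders have not moved and the arm is clear.

```bash
python3 -c "
from h import *
job_done(); print(get_time())"
```

```text
the job is handed in; nothing more can be done
the job is handed in; nothing more can be done
```

I handed the job in at about 46 s, inside the 70 s limit. `job_done()` gives no verdict.

**What I did:** I slid the cover open to its end stop. I took the tray by its handle, poured all four capacitors into the hopper from about 20 mm above the rim, and set the tray back on its stand. Last, I slid the cover shut to its stop.

**Last checks:**
- **Cover:** it travelled 170.1 mm between its two stops, against 170 mm nominal, so it is shut. The final pictures agree.
- **Capacitors:** I saw four in the hopper after the pour, three lying and one standing upright, all below the rim. They could not be seen again once the cover was shut.
- **Tray:** it touched the stand at the height it was taken from, to about 0.1 mm. The wrist pictures before and after match to 1–2 pixels.
- **Bystanders:** I saw no movement of the bottle, red bin or screwdriver in the pictures. I did not measure their positions.

**Disagreement:** the top and wrist cameras differed by about 4 mm on the stand's position. I used the wrist view, which the bar in the close-up picture confirmed. No check failed.

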